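# Load a specimen and wheel it under the viewing head

## Robot

A 7-joint arm with a two-finger parallel gripper is mounted at the origin on the work surface. World frame = base frame: x ahead of the robot, y to its left, z up, the work surface at z = 0. Lengths are in m, angles in degrees, forces in N, time in s.
With the tool pointing down it reaches from about 0.425 to 0.875 m from the base axis. Payload 4.7 kg.
Tool frame: the origin (TCP) lies at the centre of the arm's flange, where the gripper is bolted on; the fingertips stand 182 mm ahead of it and the grasp point (between the pads) lies 164 mm ahead of it; z points along the fingers, y is the line along which they close (so a half turn about z gives the same grasp; the last joint's range is limited). The gripper opens to 87 mm and grips with 3 to 60 N. Pads are 19 mm wide; open, the fingers measure 117 mm over their backs; the gripper's body (75 mm by 190 mm) begins 51 mm behind the grasp point.
Start: joints at [71.74, 18.392, -4.016, 83.108, 1.295, 78.541, -3.26], TCP at [0.212, -0.614, 0.405] pointing down, gripper open.
Joint ranges: [-163.93, 163.93], [-17.29, 119.83], [-79.2, 71.16], [3.27, 140.29], [-89.18, 269.18], [5.43, 117.66], [-154.24, 154.24]. Speed limits (degrees/s): [147.25, 147.25, 180, 180, 180, 180, 180].

## Interface

Orientations are given as [roll, pitch, yaw] about the fixed x, y, z axes, in that order (R = Rz(yaw) Ry(pitch) Rx(roll)).
In Python, from cell import env gives the robot as it stands. The module is installed in compiled form; this text tells all that it offers.
- The arm moves only by the tool step_arm, never from a script. Its argument "steps" is one flat list of numbers, 5 for each row, row after row: the opening, from 0 (shut) to 1 (fully open), then the shift along the tool's x, y, z in mm, then the turn about the tool's z in degrees. In form: [grip, dx, dy, dz, roll, grip, dx, dy, dz, roll, ...]. A call has 1 to 12 rows; each row shifts and turns the commanded pose from where the row before left it, along the tool's axes as they then stand; what a row does not reach is not made up. A row lasts 1/8 s, in which the tool goes at most 62.5 mm and 10.7 degrees, less where a joint would pass 70% of its speed; a pose out of reach is approached as far as the arm can. A call with a gripper value outside its range is refused whole. The fingers move at their own pace and stop on an object; "grip_force" is the grip in N (left out, the last holds). Time passes only in rows, so rows that do not move let the fingers close. It gives the time, the measured TCP pose, the force, the opening and the grip force at its end, in the units of the state.
- env.get_obs(): the state, without advancing time (a new reading comes with each control period).
- env.read_camera(name): name is "scene" or "side" or "wrist"; returns a dict with "image" (480x640x3 uint8, red, green, blue), "camera_matrix" (3x3 intrinsics, pixels), "distortion" ([k1, k2, p1, p2, k3] as OpenCV has them; the pictures are not rectified), "R" (3x3) and "t" (3): a world point X has camera coordinates R X + t. Camera axes: x right, y down, z forward; pixel columns grow to the right and rows downward; lengths in m; the calibration is good to about 2 mm. A picture is of the moment at which its call begins. There is no depth.
- env.sign_off(): hands the job in; it is judged then, once.
The state is a dict: "time_s": time; "qpos": joint angles; "joint_velocities": joint speeds; "effort": joint torques, N m; "tool_pos": TCP position; "tool_rot": TCP orientation; "force": force on the tool from outside, world axes, zero at the start; "wrist_torque": the same for the moment, N m; "grip_width": finger opening in m; "grasp_force": force on a finger pad.
Only numpy, scipy, OpenCV 4.12 (cv2) and the standard library are available. Lean on these libraries where they do the work, as an engineer would, in place of code of your own. Each camera call takes 0.05 s, during which the arm holds its last target. There are 200 camera calls.

## Task

Take the red specimen out of the white tray and set it upright and fully down in the round nest of the inspection stage's carriage. Then, with one fingertip on the stage's thumbwheel, roll the carriage along until its white pointer stands in line with the red line, under the viewing head: use only the wheel to move it, and press gently, never with more than 16 N. Leave the other specimens and the jar alone.

Things in the scene. Friction and masses are not known exactly. Their poses are not given: they have to be found in the camera images.
- red_specimen: Specimen to load: upright red resin cylinder, 30 mm diameter, 25 mm high, about 35 g, with a bright square of metal in its upper face; origin at the centre of its underside, z up. It stands in the tray at one of three places.
- green_specimen: Bystander: same shape and size as the red specimen, but green; stands in the tray; leave it alone.
- black_specimen: Bystander: same shape and size as the red specimen, but black; stands in the tray; leave it alone.
- jar: Bystander: small amber jar with black cap, 50 mm diameter, 55 mm high, origin at the centre of its underside; leave it alone.
- tray: Fixed white tray, 200 (x) by 80 (y) mm, walls 4 mm thick and 10 mm high, floor 5 mm thick; the specimens stand 62 mm apart along its x. Origin under its centre.
- stage: Fixed inspection stage, 205 (x) by 210 (y) mm. Origin at its underside, about the middle; z up; its y is the direction of carriage travel. A black deck, top 40 mm above the origin, covers x from -100 to -6 mm.
- red_line (a point): Middle of the red index line on the deck, 30 mm long along x; axes as the stage. The viewing head, a grey and blue cylinder 38 mm in diameter, hangs 57 mm further to the stage's +x, from 84 to 122 mm above the table, on a bracket that comes from +x.
- nest: Aluminium carriage plate (70 x 60 mm) with the round nest. Origin at the centre of the nest's floor, 48 mm above the table, where the specimen's underside goes: recess 36 mm diameter, 6 mm deep, outer diameter 44 mm. Axes as the stage. A white pointer on its front (-x) edge marks its centre line. Travels with the carriage.
- carriage (a joint): Carriage position along the stage's +y, in m: 0 at the loading end, 0.075 with the pointer at the red line, 0.095 at the far stop; starts at 0 to 0.02, stays where it is left. Geared to the thumbwheel: 1.5 mm for each mm the wheel's rim is rolled, in the same direction (top of the rim towards +y: carriage towards +y).
- wheel_slot (a point): Centre of the thumbwheel's slot at the level of the deck's top; fixed to the deck, axes as the stage. The grey ribbed wheel, 40 mm diameter, 12 mm wide, axle along x (it rolls along y), stands out of a slot 18 (x) by 52 (y) mm. Its top is 12 mm above the deck, but up to 5 mm higher or lower on each stage, which no reading tells: feel for it.
- slot_end (a point): Middle of the slot's +y end, 26 mm from its centre, at deck level. The wheel's rim is sprung on its hub: it gives 1 mm for each 4 N, down or along. Its rim drags with about 4 N, so a fingertip pressed too lightly (below about 6 N) slips; some slip always occurs, so judge by the carriage. A flat fingertip rolls it about the fingertip's length per stroke; lift, go back, repeat.
Mind the look-alikes: they are no part of the job. Of the things that look like the red_specimen, the smallest one is meant.

How it is judged (in metres and radians):
On the way, in this order (a step that is already met when the one before it is completed fails the run):
1. the red specimen stands fully down in the nest, released, with the carriage still at the loading end (below 0.03) (horizontal distance between red_specimen and nest below 0.005 m and z of red_specimen in the frame of nest between -0.0025 and 0.0025 m and angle between red_specimen's own z axis and vertical below 0.06 rad and value of joint carriage below 0.03 m and contact force between the fingers and red_specimen below 0.05 N), for 0.2 s.
2. the carriage has been rolled to the red line (0.075 within 2.5 mm) (value of joint carriage between 0.0725 and 0.0775 m), for 0.2 s.
At the end, for the whole second after the job is handed in: The carriage rests at 0.075 within 2.5 mm (pointer at the red line), the red specimen stands at rest in the nest, within 5 mm of its centre, its underside within 2.5 mm of the nest floor and upright within 0.06 rad, and the robot touches neither the stage nor the specimen (all of step 2 and horizontal distance between red_specimen and nest below 0.005 m and z of red_specimen in the frame of nest between -0.0025 and 0.0025 m and angle between red_specimen's own z axis and vertical below 0.06 rad and velocity of joint carriage between -0.004 and 0.004 m/s and linear speed of red_specimen below 0.02 m/s and contact force between the fingers and stage below 0.05 N and contact force between the fingers and red_specimen below 0.05 N).
It fails at once if more than 16 N between the robot and the stage (its wheel included) (contact force between any of the fingers, the arm and stage above 16 N or contact force between the fingers and thumbwheel_c0 above 16 N).
It fails at once if the red specimen is dropped or rammed onto the stage (more than 25 N between them) (contact force between red_specimen and stage above 25 N).
It fails at once if the carriage is moved by the specimen: it is touched while the carriage is away from the loading end (beyond 0.03) (value of joint carriage above 0.03 m and contact force between any of the fingers, the arm and red_specimen above 0.3 N).
It fails at once if the robot touches the carriage plate itself while it is away from the loading end (beyond 0.03) (value of joint carriage above 0.03 m and contact force between any of the fingers, the arm and nest above 0.3 N).
It fails at once if another specimen or the jar is moved more than 20 mm (distance of any of green_specimen, black_specimen, jar from where it was at the start of the episode above 0.02 m).
It also fails if it takes over 64 s, if anything falls off the work surface, if the arm or the gripper's body presses on something with over 40 N, if the wrist force passes 120 N, or if a joint passes its speed limit or range.

## Working session

There is one attempt and no reset: what is moved stays moved. The work goes in short steps, Python scripts to look and compute and a tool call to move; the robot and the scene stay as the last step left them, time stands still between calls to the robot, and variables do not carry over. Pictures are saved under pics/ and viewed, at most 11 in all, crops included, and the job is handed in when it is done.

Besides the shell and the picture viewer there is one more tool, called after "Request:" by a JSON object that holds its "method" and its "body". step_arm: Moves the arm, as the interface text tells. Its arguments: {"type":"object","properties":{"steps":{"type":"array","items":{"type":"number"}},"grip_force":{"type":"number"}},"required":["steps"]}

```bash
mkdir -p pics
cat > h.py <<'E'
import numpy as np, cv2
from cell import env
def cam(n,save=None):
    d=env.read_camera(n)
    if save: cv2.imwrite('pics/'+save,d['image'][:,:,::-1])
    return d
def ray(d,uv):
    K=np.array(d['camera_matrix']);D=np.array(d['distortion'])
    p=cv2.undistortPoints(np.array([[uv]],float),K,D)[0,0]
    R=np.array(d['R']);t=np.array(d['t'])
    v=R.T@np.array([p[0],p[1],1]);return -R.T@t,v/np.linalg.norm(v)
def onz(d,uv,z):
    o,v=ray(d,uv);return o+v*(z-o[2])/v[2]
def tri(a,b):
    (o1,v1),(o2,v2)=a,b
    s=np.linalg.lstsq(np.c_[v1,-v2],o2-o1,rcond=None)[0]
    p,q=o1+s[0]*v1,o2+s[1]*v2
    return (p+q)/2,np.linalg.norm(p-q)
def proj(d,X):
    R=np.array(d['R']);t=np.array(d['t'])
    return cv2.projectPoints(np.array([X],float),cv2.Rodrigues(R)[0],t,np.array(d['camera_matrix']),np.array(d['distortion']))[0].ravel()
E
python3 - <<'E'
from h import *
for n in ('scene','side','wrist'):
    d=cam(n,n+'0.png');R=np.array(d['R']);print(n,-R.T@np.array(d['t']),R[2])
o=env.get_obs();print({k:np.round(o[k],3) for k in o})
E
```

```text
scene [ 1.09038155 -0.14698902  0.93500785] [-0.54569305  0.07965    -0.83419121]
side [ 0.42881263 -0.80145889  0.56406477] [ 0.12473757  0.83059157 -0.54273214]
wrist [ 0.27889505 -0.59096148  0.38352245] [-0.24738119 -0.08252393 -0.96539751]
{'time_s': np.float64(0.15), 'qpos': array([71.741, 18.428, -4.016, 83.158,  1.296, 78.541, -3.259]), 'joint_velocities': array([ 0.03 , -0.172,  0.061, -0.28 , -0.105,  0.111, -0.016]), 'effort': array([-0.0000e+00, -4.9180e+01, -4.0500e-01, -3.1288e+01, -6.4000e-02,
        4.0000e-02,  0.0000e+00]), 'tool_pos': array([ 0.212, -0.614,  0.404]), 'tool_rot': array([-1.79918e+02,  6.00000e-03,  1.90700e+01]), 'force': array([-0.298, -0.125,  0.092]), 'wrist_torque': array([ 0.001, -0.064, -0.004]), 'grasp_force': np.float64(0.0), 'grip_width': np.float64(0.087)}
```

View pics/scene0.png

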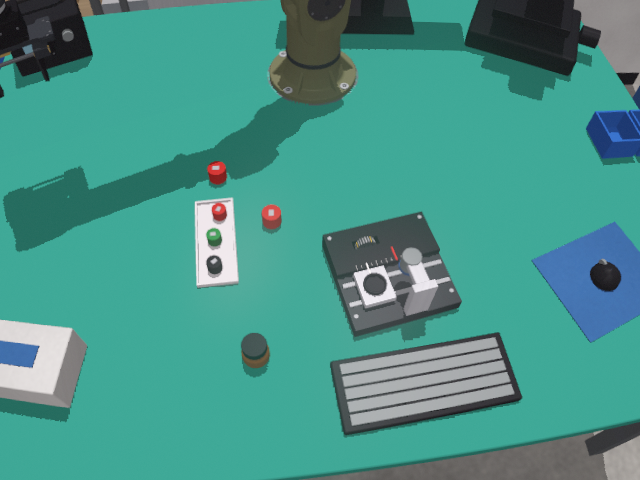

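View pics/side0.png

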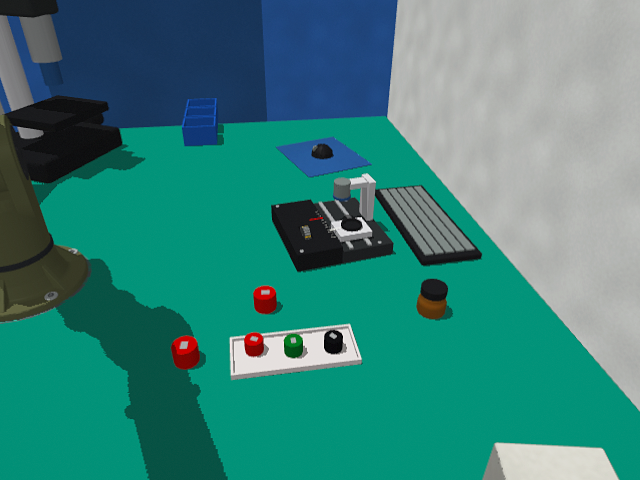

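The scene view shows the tray's red specimen at (219,211), with red look-alikes outside it at (217,172) and (272,216). The nest is at (375,285), the wheel at (366,242) and the red line at (394,254). In the side view these are at (254,345), (351,225), (306,232) and (316,218).

```bash
cat > m.py <<'E'
from h import *
def redblobs(d):
    h=cv2.cvtColor(d['image'],cv2.COLOR_RGB2HSV)
    m=(((h[...,0]<8)|(h[...,0]>172))&(h[...,1]>140)&(h[...,2]>90)).astype(np.uint8)
    out=[]
    for c in cv2.findContours(m,cv2.RETR_EXTERNAL,cv2.CHAIN_APPROX_NONE)[0]:
        if cv2.contourArea(c)<15: continue
        mm=np.zeros_like(m);cv2.drawContours(mm,[cv2.convexHull(c)],-1,1,-1)
        s=(mm>0)&(h[...,1]<90)&(h[...,2]>130)
        ys,xs=np.nonzero(s)
        out.append((cv2.minAreaRect(c),cv2.contourArea(c),(xs.mean(),ys.mean(),len(xs)) if len(xs) else None))
    return out
E
python3 - <<'E'
from m import *
S=cam('scene');D=cam('side')
for n,d in(('scene',S),('side',D)):
    for b in redblobs(d): print(n,np.round(b[0][0],1),b[1],b[2] and np.round(b[2],1))
a=cv2.resize(S['image'][205:340,310:470],None,fx=4.9,fy=4.3)[:290,:784]
def crop(d,x,y,w,h,f): return cv2.resize(d['image'][y:y+h,x:x+w],None,fx=f,fy=f,interpolation=cv2.INTER_CUBIC)
A=crop(S,315,205,160,140,4)
B=crop(D,262,170,140,110,4)
cv2.imwrite('pics/a.png',A[:,:,::-1]);cv2.imwrite('pics/b.png',B[:,:,::-1])
E
```

```text
scene [271.  212.5] 210.5 [270.6 212.1  38. ]
scene [218.5 211.5] 170.5 [217.8 208.2  21. ]
scene [216. 172.] 313.5 [215.1 167.6  27. ]
side [185.1 352.1] 715.5 [183.6 345.   49. ]
side [253.5 344. ] 357.0 [254.3 339.2  29. ]
side [264.  299.5] 508.0 [264.8 291.6  34. ]
side [315.5 218.4] 15.5 None
```

View pics/a.png

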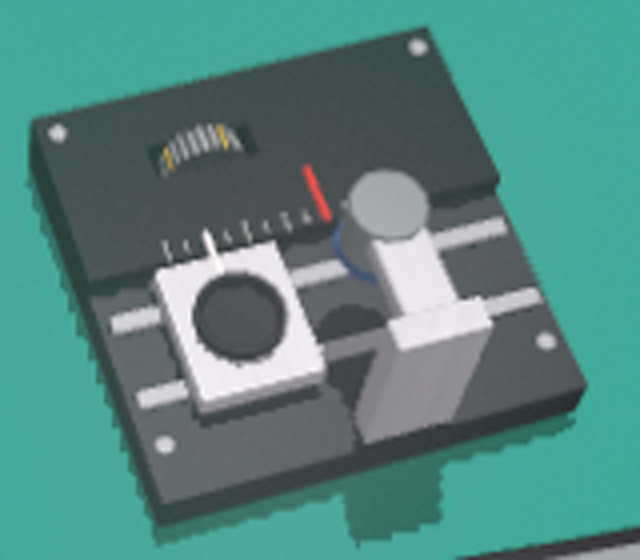

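View pics/b.png

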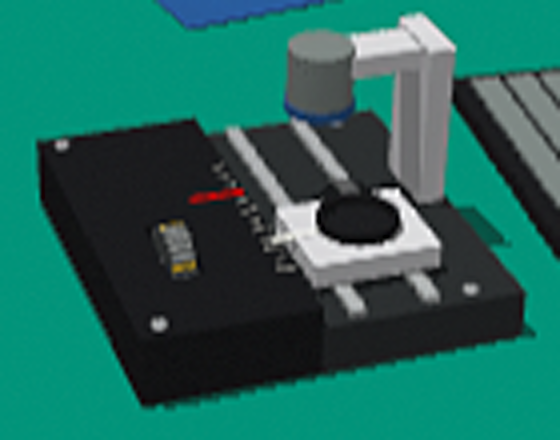

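The crops show the nest's dark disc centred at scene (375,284) and side (351.5,224). The red line is at scene (394,253) and side (316,219), the wheel slot at scene (366,242), and the white pointer is left of the line.

Run:
```python
from h import *
S=cam('scene');D=cam('side')
c=lambda x,y:(315+(x+.5)/4-.5,205+(y+.5)/4-.5)
e=lambda x,y:(262+(x+.5)/4-.5,170+(y+.5)/4-.5)
T={'red':((217.8,208.2),(254.3,339.2)),'decoyA':((270.6,212.1),(264.8,291.6)),'nestrim':(c(240,317),e(358,217)),
'redline':(c(317,193),e(216.5,195)),'scrA':(c(57,132),e(158,324)),'scrB':(c(418,47),e(62,145)),'scrC':(c(165,445),e(471,289)),'wheel':(c(203,140),e(176,247))}
P={}
for k,(a,b) in T.items():
    P[k],r=tri(ray(S,a),ray(D,b));print(k,np.round(P[k],4),round(r,4))
v=P['scrB']-P['scrA'];print('yaw of stage y-axis-90',np.degrees(np.arctan2(v[1],v[0]))-90)
a,b=onz(S,c(57,132),.04),onz(S,c(418,47),.04);v=b-a;print('by plane',a,b,np.degrees(np.arctan2(v[1],v[0]))-90)
for p in((152,160),(252,142),(307,167),(326,219),(207,232)):print(p,onz(S,c(*p),.04))
print('nest plane',onz(S,c(240,317),.054),onz(D,e(358,217),.054))
print('red plane',onz(S,(217.8,208.2),.03),onz(D,(254.3,339.2),.03))
for p in ((195,201),(233,199),(238,284),(197,286)):print('tray',onz(S,p,.01))
```

```text
red [ 0.4222 -0.247   0.0276] 0.0039
decoyA [ 0.4469 -0.14    0.0331] 0.002
nestrim [0.6395 0.0362 0.0493] 0.0015
redline [0.5728 0.0872 0.0391] 0.0024
scrA [ 0.5249 -0.0324  0.0398] 0.0025
scrB [0.4949 0.1553 0.0394] 0.0032
scrC [ 0.6896 -0.0054  0.0272] 0.0031
wheel [0.5415 0.0357 0.0423] 0.0073
yaw of stage y-axis-90 9.100465826101654
by plane [ 0.5237637  -0.03183157  0.04      ] [0.49349402 0.15600709 0.04      ] 9.154357081220937
(152, 160) [0.54475941 0.01160951 0.04      ]
(252, 142) [0.53998609 0.06177601 0.04      ]
(307, 167) [0.55708408 0.08574002 0.04      ]
(326, 219) [0.58681044 0.08903844 0.04      ]
(207, 232) [0.58739492 0.03114604 0.04      ]
nest plane [0.6411342  0.03564839 0.054     ] [0.63791866 0.02764379 0.054     ]
red plane [ 0.42185609 -0.24594408  0.03      ] [ 0.42363111 -0.25141143  0.03      ]
tray [ 0.38289216 -0.29578263  0.01      ]
tray [ 0.38667578 -0.2155727   0.01      ]
tray [ 0.58986679 -0.21442972  0.01      ]
tray [ 0.58583935 -0.2926844   0.01      ]
```

Request:
{"method": "step_arm", "body": {"steps": [0.7, 32, -27.7, 7.4, 0, 0.7, 32, -27.7, 7.4, 0, 0.7, 32, -27.7, 7.4, 0, 0.7, 32, -27.7, 7.4, 0, 0.7, 32, -27.7, 7.4, 0, 0.7, 32, -27.7, 7.4, 0, 0.7, 32, -27.7, 7.4, 0, 0.7, 32, -27.7, 7.4, 0, 0.7, 32, -27.7, 7.4, 0, 0.7, 31, -27.7, 7.4, 0, 0.7, 0, 0, 0, 9.5, 0.7, 0, 0, 0, 9.5]}}

```text
time_s: 1.85
tool_pos: [0.4236, -0.2476, 0.3308]
tool_rot: [180.0, 0.0, -0.1]
force: [0.4, 0.1, -0.5]
grip_width: 0.0607
grasp_force: 0.0
```

```bash
cat >> h.py <<'E'
def totool(goal,yaw=None):
    "shift in tool mm, and roll, to bring TCP to goal xyz (m), assuming tool down"
    o=env.get_obs();p=np.array(o['tool_pos']);ps=o['tool_rot'][2];a=np.radians(ps)
    d=(np.array(goal)-p)*1000
    r=0 if yaw is None else -((yaw-ps+180)%360-180)
    print('tcp',np.round(p,4),'rot',np.round(o['tool_rot'],2),'F',np.round(o['force'],2),'t',round(o['time_s'],2),'-> tool d',np.round([d[0]*np.cos(a)+d[1]*np.sin(a),d[0]*np.sin(a)-d[1]*np.cos(a),-d[2]],1),'roll',round(r,1))
E
python3 - <<'E'
from m import *
d=cam('wrist','w1.png')
for b in redblobs(d): print(np.round(b[0][0],1),np.round(b[0][1],1),b[1],b[2] and np.round(b[2],1),b[2] and onz(d,b[2][:2],.03))
totool([.4222,-.247,.33],0)
E
```

```text
[317.5 356. ] [32. 43.] 1156.0 [319.1 354.3 187. ] [ 0.31349535 -0.2482906   0.03      ]
[315.5 234.5] [37. 33.] 978.5 [315.9 236.7 147. ] [ 0.42209483 -0.2461134   0.03      ]
[185.6 205.2] [49.6 57.9] 2258.0 [180.4 207.6 259. ] [ 0.4466521  -0.13805751  0.03      ]
tcp [ 0.4235 -0.248   0.3309] rot [ 1.7998e+02 -1.0000e-02 -4.7000e-01] F [-0.28  0.34  0.45] t 1.9 -> tool d [-1.3 -1.   0.9] roll -0.5
```

View pics/w1.png

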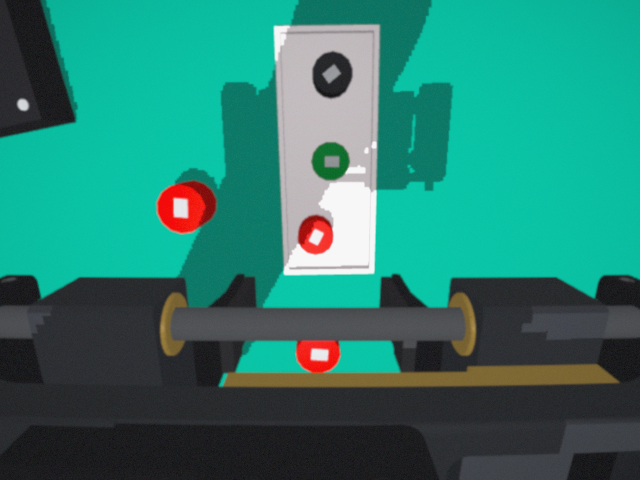

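The wrist view shows the tray's red specimen at (316,236), i.e. world (0.422,-0.246), which agrees with the two-view fix. The look-alikes at (181,208) and (319,354) are clear of the grasp.

Request:
{"method": "step_arm", "body": {"steps": [0.7, -1.4, -1.6, 25, 0, 0.7, 0, 0, 30, 0, 0.7, 0, 0, 30, 0, 0.7, 0, 0, 28, 0, 0.7, 0, 0, 15, 0, 0.7, 0, 0, 5.5, 0, 0.7, 0, 0, 0, 0, 0.2, 0, 0, 0, 0, 0.2, 0, 0, 0, 0, 0.2, 0, 0, 0, 0, 0.2, 0, 0, 0, 0, 0.2, 0, 0, 0, 0], "grip_force": 12}}

```text
time_s: 3.4
tool_pos: [0.422, -0.2468, 0.1974]
tool_rot: [180.0, -0.0, 0.1]
force: [-0.3, -0.2, 1.3]
grip_width: 0.0294
grasp_force: 12.0
```

Request:
{"method": "step_arm", "body": {"steps": [0.2, 0, 0, -20, 0, 0.2, 0, 0, -40, 0, 0.2, 0, 0, -40, 0, 0.2, 28.5, -27.2, -8, 0, 0.2, 28.5, -27.2, -8, 0, 0.2, 28.5, -27.2, -8, 0, 0.2, 28.5, -27.2, -8, 0, 0.2, 28.5, -27.2, -8, 0, 0.2, 28.5, -27.2, -8, 0, 0.2, 28.5, -27.2, -8, 0, 0.2, 28.5, -27.2, -8, 0]}}

```text
time_s: 4.78
tool_pos: [0.6505, -0.0282, 0.3611]
tool_rot: [180.0, 0.0, 0.0]
force: [1.5, -0.3, -0.3]
grip_width: 0.0296
grasp_force: 12.0
```

Request:
{"method": "step_arm", "body": {"steps": [0.2, 0, 0, 0, -10, 0.2, 0, 0, 0, -10, 0.2, 0, 0, 0, -10, 0.2, 0, 0, 0, -10, 0.2, 0, 0, 0, -10, 0.2, 0, 0, 0, -10, 0.2, 0, 0, 0, -10, 0.2, 0, 0, 0, -10, 0.2, 0, 0, 0, -10, 0.2, 0, 0, 0, -9, 0.2, 0, 0, 0, 0, 0.2, 0, 0, 0, 0]}}

```text
time_s: 6.28
tool_pos: [0.6496, -0.029, 0.361]
tool_rot: [-180.0, -0.0, 98.9]
force: [-0.5, 0.1, -1.2]
grip_width: 0.0296
grasp_force: 12.0
```

Run:
```python
from h import *
d=cam('wrist','w2.png')
for k,X in dict(nest=[.64,.035,.054],line=[.5725,.0873,.04],wheel=[.542,.0367,.045]).items(): print(k,proj(d,X))
totool([.64,.035,.36],99)
```

```text
nest [318.98132767 153.74091187]
line [243.8327503   72.36791326]
wheel [198.10950579 132.5561022 ]
tcp [ 0.6497 -0.0289  0.3611] rot [-1.7999e+02  1.0000e-02  9.8940e+01] F [-1.01  0.4  -0.49] t 6.33 -> tool d [64.7  0.4  1.1] roll -0.1
```

View pics/w2.png

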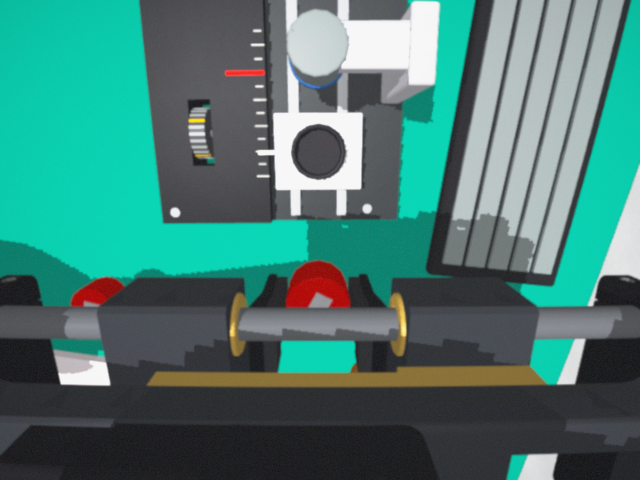

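The wrist view shows the nest at (318,151), the pointer at (265,152), the red line at (245,73) and the wheel slot over (188–214, 99–165). The stage is parallel to the image.

Run:
```python
from h import *
d=cam('wrist');g=cv2.cvtColor(d['image'],cv2.COLOR_RGB2GRAY)
hsv=cv2.cvtColor(d['image'],cv2.COLOR_RGB2HSV)
m=(g<110).astype(np.uint8);m[:, :277]=0;m[:,361:]=0;m[:115]=0;m[188:]=0
c=max(cv2.findContours(m,cv2.RETR_EXTERNAL,cv2.CHAIN_APPROX_NONE)[0],key=cv2.contourArea)
E=cv2.fitEllipse(c);print('ellipse',E);N=onz(d,E[0],.054);print('nest',N)
r=((hsv[...,1]>140)&((hsv[...,0]<8)|(hsv[...,0]>172))).astype(np.uint8);r[100:]=0
c=max(cv2.findContours(r,cv2.RETR_EXTERNAL,cv2.CHAIN_APPROX_NONE)[0],key=cv2.contourArea);R=cv2.minAreaRect(c);print(R)
L=onz(d,R[0],.04);print('line',L)
w=(g>170).astype(np.uint8);ys,xs=np.nonzero(w[146:160,255:272]);p=(255+xs.mean(),146+ys.mean());P=onz(d,p,.048);print('pointer',p,P)
W=[onz(d,q,.04) for q in((201,99.5),(201,165))];print('slot',W,np.mean(W,0))
a=np.radians(9.1);y=np.array([-np.sin(a),np.cos(a)])
print('dy pointer->line',y@(L-P)[:2],'nest->line',y@(L-N)[:2])
q=[onz(d,e,.04) for e in((142,0),(164,222))];v=q[0]-q[1];print('edge yaw',np.degrees(np.arctan2(v[1],v[0]))-90)
S=cam('scene')
# two-view check of nest rim height
print('tri',tri(ray(d,E[0]),ray(S,(375,284.4))))
totool([N[0],N[1],.30],99.0)
```

```text
ellipse ((318.1484069824219, 151.474609375), (52.568058013916016, 53.296775817871094), 170.890625)
nest [0.63910151 0.03663112 0.054     ]
((244.5, 72.5), (5.0, 39.0), 90.0)
line [0.57299581 0.08727482 0.04      ]
pointer (np.float64(263.9868421052632), np.float64(152.02631578947367)) [0.59642495 0.02955005 0.048     ]
slot [array([0.54073664, 0.06231855, 0.04      ]), array([0.54465485, 0.01100214, 0.04      ])] [0.54269575 0.03666034 0.04      ]
dy pointer->line 0.06070374464930398 nest->line 0.060461441882445996
edge yaw 8.695920643370627
tri (array([0.63928257, 0.0369186 , 0.04843769]), np.float64(0.0008185098704171738))
tcp [ 0.6497 -0.0288  0.3612] rot [-1.8e+02  1.0e-02  9.9e+01] F [-0.88 -0.75  0.19] t 6.42 -> tool d [66.3 -0.2 61.2] roll -0.0
```

Request:
{"method": "step_arm", "body": {"steps": [0.2, 22, 0, 0, 0, 0.2, 22, 0, 0, 0, 0.2, 22.3, -0.2, 0, 0, 0.2, 0, 0, 30, 0, 0.2, 0, 0, 30, 0, 0.2, 0, 0, 30, 0, 0.2, 0, 0, 18, 0, 0.2, 0, 0, 5, 0, 0.2, 0, 0, 0, 0, 0.2, 0, 0, 0, 0]}}

```text
time_s: 7.68
tool_pos: [0.6395, 0.0368, 0.2495]
tool_rot: [179.9, 0.0, 99.1]
force: [-0.1, -1.1, -0.1]
grip_width: 0.0294
grasp_force: 12.0
```

Run:
```python
from h import *
totool([.6391,.0366,.2404],99.0)
S=cam('scene');D=cam('side')
A=np.hstack([cv2.resize(d['image'][y:y+100,x:x+100],None,fx=4,fy=4,interpolation=cv2.INTER_CUBIC) for d,x,y in((S,325,225),(D,300,160))])
cv2.imwrite('pics/p1.png',A[:,:,::-1])
```

```text
tcp [0.6395 0.0368 0.2495] rot [1.7988e+02 2.0000e-02 9.9060e+01] F [-0.12 -1.09 -0.1 ] t 7.67 -> tool d [-0.2 -0.5  9.1] roll 0.1
```

View pics/p1.png

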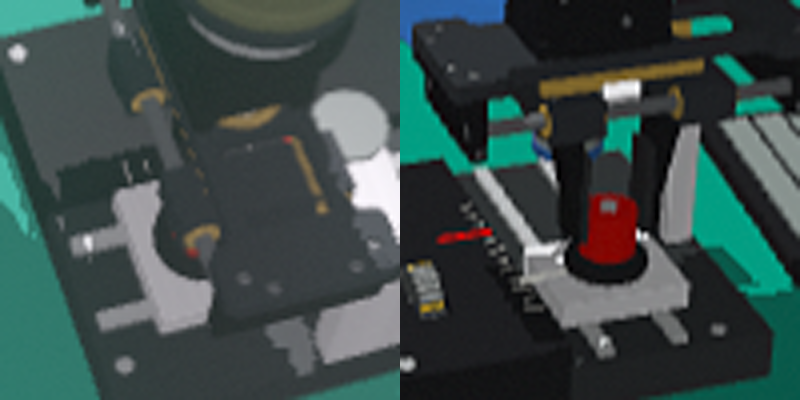

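The side crop shows the red specimen (608,230) standing centred over the dark nest ring (607,262), and the head is clear of the gripper. I'll lower it in small steps.

Request:
{"method": "step_arm", "body": {"steps": [0.2, -0.2, -0.4, 2, 0, 0.2, 0, 0, 2, 0, 0.2, 0, 0, 2, 0, 0.2, 0, 0, 1, 0, 0.2, 0, 0, 1, 0, 0.2, 0, 0, 0, 0]}}

```text
time_s: 8.52
tool_pos: [0.6386, 0.0364, 0.2414]
tool_rot: [-180.0, 0.0, 99.1]
force: [-3.4, -1.3, 8.2]
grip_width: 0.0295
grasp_force: 12.0
```

Request:
{"method": "step_arm", "body": {"steps": [0.2, 0, 0, -0.5, 0, 0.2, 0, 0, 0, 0]}}

```text
time_s: 8.78
tool_pos: [0.6386, 0.0363, 0.2414]
tool_rot: [-180.0, 0.0, 99.1]
force: [-3.4, -0.3, 5.8]
grip_width: 0.0292
grasp_force: 12.0
```

Request:
{"method": "step_arm", "body": {"steps": [0.5, 0, 0, 0, 0, 0.5, 0, 0, 0, 0, 0.5, 0, 0, 0, 0, 0.5, 0, 0, 0, 0, 0.5, 0, 0, 0, 0, 0.5, 0, 0, -10, 0, 0.5, 0, 0, -30, 0, 0.5, 0, 0, -40, 0, 0.5, 0, 0, -40, 0, 0.5, -21, 0, 0, 0, 0.5, -22, 0, 0, 0, 0.5, -22, 0, 0, 0]}}

```text
time_s: 10.28
tool_pos: [0.6488, -0.0304, 0.3593]
tool_rot: [-179.9, 0.0, 99.0]
force: [0.5, 0.3, 0.4]
grip_width: 0.0435
grasp_force: 0.0
```

Run:
```python
from m import *
d=cam('wrist','w3.png');S=cam('scene')
sp=None
for n,q in(('w',d),('s',S)):
  for b in redblobs(q): print(n,np.round(b[0][0],1),np.round(b[0][1],1),b[1],b[2] and onz(q,b[2][:2],.073),b[2] and np.round(b[2],1))
g=cv2.cvtColor(d['image'],cv2.COLOR_RGB2GRAY)
cv2.imwrite('pics/w3c.png',cv2.resize(d['image'][20:260,120:440],None,fx=2,fy=2)[:,:,::-1])
totool([.5427,.0367,.26],99)
```

```text
w [ 89.2 286.8] [ 7.8 45.5] 247.0 None None
w [318.5 150.5] [43. 41.] 1377.5 [0.63816419 0.03708672 0.073     ] [319.4 149.1 192. ]
w [246.5  70.2] [ 5.6 39.1] 178.5 None None
s [376.6 281.6] [ 6.8 14.6] 57.0 [0.64058907 0.03923201 0.073     ] [377.7 278.4   7. ]
s [271.5 212.5] [15. 17.] 195.0 [ 0.47438326 -0.13947622  0.073     ] [270.8 212.1  37. ]
s [216.6 172.1] [22.5 16.9] 308.5 [ 0.34966122 -0.24470631  0.073     ] [215.  167.5  28. ]
tcp [ 0.6492 -0.0332  0.359 ] rot [-1.7985e+02  9.0000e-02  9.8690e+01] F [0.39 0.11 0.48] t 10.38 -> tool d [ 85.2 -94.7  99. ] roll -0.3
```

View pics/w3c.png

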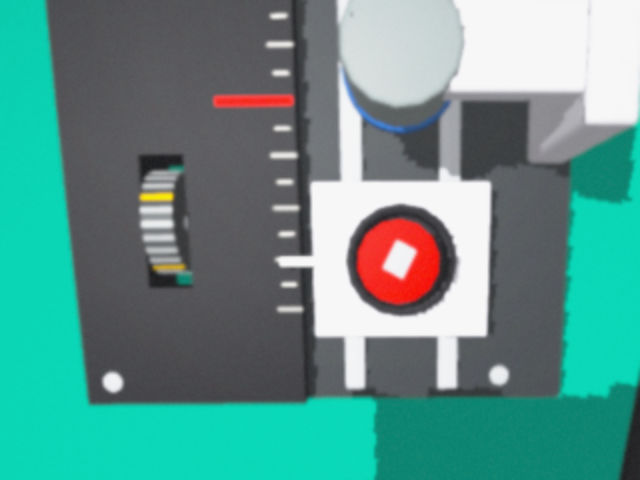

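The crop shows the specimen (400,260) sitting inside the nest ring with the carriage unmoved. The wheel slot is at (165,220). I'll shut the gripper and go over the wheel.

Request:
{"method": "step_arm", "body": {"steps": [0, 20, -24, 0, 0, 0, 20, -24, 0, 0, 0, 20, -24, 0, 0, 0, 17, -22.7, 0, 0, 0, 0, 0, 25, 0, 0, 0, 0, 30, 0, 0, 0, 0, 30, 0, 0, 0, 0, 20, 0, 0, 0, 0, 5, 0, 0, 0, 0, 0, 0, 0, 0, 0, 0, 0]}}

```text
time_s: 11.75
tool_pos: [0.5438, 0.0334, 0.2518]
tool_rot: [179.9, 0.0, 99.1]
force: [0.6, -0.2, 0.0]
grip_width: 0.0007
grasp_force: 0.0
```

Run:
```python
from h import *
totool([.544,.0288,.244],99)
print(env.get_obs()['grip_width'])
```

```text
tcp [0.5438 0.0334 0.2518] rot [1.799e+02 2.000e-02 9.907e+01] F [ 0.6  -0.2   0.01] t 11.75 -> tool d [-4.6 -0.5  7.8] roll 0.1
0.0006511889208967319
```

Request:
{"method": "step_arm", "body": {"steps": [0, -4.6, -0.5, 4, 0, 0, 0, 0, 4, 0, 0, 0, 0, 3, 0, 0, 0, 0, 1, 0, 0, 0, 0, 1, 0, 0, 0, 0, 0, 0]}}

```text
time_s: 12.5
tool_pos: [0.5435, 0.0287, 0.2377]
tool_rot: [-180.0, 0.0, 99.1]
force: [0.6, 0.4, -0.1]
grip_width: 0.0004
grasp_force: 0.0
```

Request:
{"method": "step_arm", "body": {"steps": [0, 0, 0, 1, 0, 0, 0, 0, 1, 0, 0, 0, 0, 0, 0]}}

```text
time_s: 12.88
tool_pos: [0.5434, 0.0286, 0.2357]
tool_rot: [-180.0, 0.0, 99.1]
force: [-0.2, 1.4, 0.5]
grip_width: 0.0006
grasp_force: 0.0
```

Request:
{"method": "step_arm", "body": {"steps": [0, 0, 0, 1, 0, 0, 0, 0, 1, 0, 0, 0, 0, 0, 0]}}

```text
time_s: 13.25
tool_pos: [0.5435, 0.0286, 0.2337]
tool_rot: [-180.0, 0.0, 99.1]
force: [0.4, 0.3, -0.2]
grip_width: 0.0006
grasp_force: 0.0
```

Request:
{"method": "step_arm", "body": {"steps": [0, 0, 0, 1, 0, 0, 0, 0, 1, 0, 0, 0, 0, 0, 0]}}

```text
time_s: 13.62
tool_pos: [0.5436, 0.0287, 0.2321]
tool_rot: [180.0, 0.0, 99.1]
force: [-1.2, -0.5, 5.9]
grip_width: 0.001
grasp_force: 2.6
```

Request:
{"method": "step_arm", "body": {"steps": [0, 0, 0, 1, 0, 0, 0, 0, 0, 0]}}

```text
time_s: 13.88
tool_pos: [0.5436, 0.0287, 0.2314]
tool_rot: [-180.0, 0.0, 99.1]
force: [-2.5, -0.4, 7.6]
grip_width: 0.0006
grasp_force: 3.8
```

Request:
{"method": "step_arm", "body": {"steps": [0, 0, 0, 0.6, 0, 0, 2, 0, 0, 0, 0, 2, 0, 0, 0, 0, 2, 0, 0, 0, 0, 2, 0, 0, 0]}}

```text
time_s: 14.5
tool_pos: [0.543, 0.0326, 0.2311]
tool_rot: [-180.0, 0.4, 98.8]
force: [-2.1, -10.9, 9.6]
grip_width: 0.0005
grasp_force: 4.5
```

```bash
cat > c.py <<'E'
from m import *
import sys
# carriage from white plate in scene/side cams, and wrist when visible
def spec(n):
    q=cam(n);best=[]
    for b in redblobs(q):
        X=onz(q,b[0][0],.065)
        if abs(X[0]-.64)<.05 and -.02<X[1]<.16: best.append((np.round(X,4),b[1],np.round(b[0][0],1)))
    return best
print('scene',spec('scene'));print('side',spec('side'))
totool([.5427,.0367,.2314],99)
E
python3 c.py
```

```text
scene [(array([0.639 , 0.0355, 0.065 ]), 225.0, array([375., 280.]))]
side [(array([0.6369, 0.0268, 0.065 ]), 180.0, array([351. , 219.5]))]
tcp [0.543  0.0325 0.2311] rot [-179.97    0.38   98.79] F [-2.78 -9.23 10.19] t 14.6 -> tool d [ 4.2  0.3 -0.3] roll -0.2
```

The high lateral force with no carriage motion means the gripper's long body is probably touching the viewing head. I'll back off and turn the body parallel to the stage's y axis.

Request:
{"method": "step_arm", "body": {"steps": [0, -3, 0, 0, 0, 0, -3, 0, -1, 0, 0, -6, 0, -4, 0, 0, -10, 0, -10, 0, 0, 0, 0, -30, 0, 0, 0, 0, -40, 0]}}

```text
time_s: 15.35
tool_pos: [0.5453, 0.0139, 0.3155]
tool_rot: [-179.9, -0.0, 99.0]
force: [0.8, -0.4, 0.4]
grip_width: 0.0004
grasp_force: 0.0
```

Request:
{"method": "step_arm", "body": {"steps": [0, 0, 0, 0, 10, 0, 0, 0, 0, 10, 0, 0, 0, 0, 10, 0, 0, 0, 0, 10, 0, 0, 0, 0, 10, 0, 0, 0, 0, 10, 0, 0, 0, 0, 10, 0, 0, 0, 0, 10, 0, 0, 0, 0, 10, 0, 0, 0, 0, 0, 0, 0, 0, 0, 0]}}

```text
time_s: 16.73
tool_pos: [0.5457, 0.0146, 0.3153]
tool_rot: [180.0, -0.0, 9.2]
force: [1.2, -0.8, -0.2]
grip_width: 0.0003
grasp_force: 0.0
```

```bash
python3 - <<'E'
from h import *
d=cam('wrist','w4.png')
for k,X in dict(nest=[.639,.0366,.054],line=[.573,.0873,.04],slot=[.5427,.0367,.04]).items(): print(k,proj(d,X))
totool([.5427,.0367,.25],9)
A=d['image'].copy()
cv2.imwrite('pics/w4.png',A[:,:,::-1])
E
python3 c.py
```

```text
nest [307.06722788 104.6301935 ]
line [223.72374731 191.60012045]
slot [287.89593706 242.67996916]
tcp [0.5457 0.0147 0.3152] rot [180.   -0.    9.2] F [-0.48  0.32  0.04] t 16.77 -> tool d [  0.6 -22.2  65.2] roll 0.2
scene [(array([0.6392, 0.0349, 0.065 ]), 221.0, array([374.7, 280.1]))]
side [(array([0.6369, 0.0268, 0.065 ]), 180.5, array([351. , 219.5]))]
tcp [0.5457 0.0147 0.3152] rot [180.     0.     9.15] F [-0.06 -0.17 -0.  ] t 16.88 -> tool d [  0.5 -22.2  83.8] roll -89.9
```

View pics/w4.png

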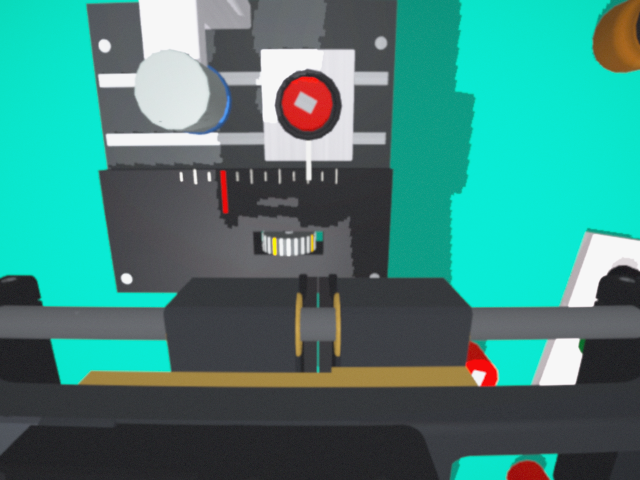

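The wrist view shows the wheel at (288,243), the pointer at (308,175) and the red line at (223,190), so this pose lets me track the carriage. The body is now clear of the viewing head.

Request:
{"method": "step_arm", "body": {"steps": [0, 0.6, -16.2, 25, 0, 0, 0, 0, 25, 0, 0, 0, 0, 20, 0, 0, 0, 0, 8, 0, 0, 0, 0, 2, 0, 0, 0, 0, 0, 0]}}

```text
time_s: 17.62
tool_pos: [0.5441, 0.0309, 0.2357]
tool_rot: [180.0, -0.1, 9.1]
force: [-0.0, -0.5, 1.0]
grip_width: 0.0003
grasp_force: 0.0
```

Request:
{"method": "step_arm", "body": {"steps": [0, 0, 0, 1, 0, 0, 0, 0, 1, 0, 0, 0, 0, 0, 0]}}

```text
time_s: 18.0
tool_pos: [0.5439, 0.0309, 0.2334]
tool_rot: [180.0, -0.0, 9.1]
force: [-0.0, 0.4, 0.9]
grip_width: 0.0002
grasp_force: 0.3
```

Request:
{"method": "step_arm", "body": {"steps": [0, 0, 0, 1, 0, 0, 0, 0, 1, 0, 0, 0, 0, 0, 0]}}

```text
time_s: 18.38
tool_pos: [0.544, 0.0309, 0.2318]
tool_rot: [180.0, -0.0, 9.1]
force: [-1.1, -0.5, 7.4]
grip_width: 0.0004
grasp_force: 3.0
```

Request:
{"method": "step_arm", "body": {"steps": [0, 0, 0, 0.7, 0, 0, 0, -1.5, 0, 0, 0, 0, -1.5, 0, 0, 0, 0, -1.5, 0, 0, 0, 0, -1.5, 0, 0]}}

```text
time_s: 19.0
tool_pos: [0.5434, 0.0351, 0.2314]
tool_rot: [179.8, -0.0, 9.0]
force: [-0.9, -4.9, 7.2]
grip_width: 0.0005
grasp_force: 3.9
```

```bash
cat > c.py <<'E'
from m import *
def car(name=None):
    d=cam('wrist',name);im=d['image'];h=cv2.cvtColor(im,cv2.COLOR_RGB2HSV)
    # red specimen (top, z .073) and red line (z .04) in wrist view -> stage y
    a=np.radians(9.1);y=np.array([-np.sin(a),np.cos(a)]);N=np.array([.573,.0873])
    for b in redblobs(d):
        (w,hh)=sorted(b[0][1])
        X=onz(d,b[0][0],.06); L=onz(d,b[0][0],.04)
        if hh>3*w and abs(L[0]-.573)<.03: print('line',np.round(b[0][0],1),np.round(L,4))
        elif b[1]>300 and abs(X[0]-.63)<.05:
            Z=onz(d,b[2][:2],.073) if b[2] else X
            print('spec',np.round(b[0][0],1),'metal',Z.round(4),'carriage~',round(.075+y@(Z[:2]-N),4), 'F',np.round(env.get_obs()['force'],1))
    # pointer: white column between plate and deck
    return d
if __name__=='__main__':
    car();totool([.5427,.0367,.2314],9)
E
python3 c.py
```

```text
line [220.7 215. ] [0.5734 0.0873 0.04  ]
spec [353.   80.5] metal [0.6382 0.0376 0.073 ] carriage~ 0.0156 F [-0.9 -5.4  8.7]
tcp [0.5434 0.0353 0.2315] rot [ 1.798e+02 -4.000e-02  9.010e+00] F [-0.86 -5.35  8.69] t 19.05 -> tool d [-0.4 -1.5  0.1] roll 0.0
```

Request:
{"method": "step_arm", "body": {"steps": [0, 0, -1.5, 0, 0, 0, 0, -1.5, 0, 0, 0, 0, -1.5, 0, 0, 0, 0, -1.5, 0, 0, 0, 0, -1.5, 0, 0, 0, 0, -1.5, 0, 0]}}

```text
time_s: 19.8
tool_pos: [0.542, 0.044, 0.2314]
tool_rot: [179.8, -0.0, 9.0]
force: [-1.2, -3.8, 6.8]
grip_width: 0.0004
grasp_force: 3.4
```

```bash
python3 c.py
```

```text
line [239.2 215. ] [0.5734 0.0872 0.04  ]
spec [339.9  79.8] metal [0.636  0.0509 0.073 ] carriage~ 0.0291 F [-0.4 -3.8  6.2]
tcp [0.5419 0.0443 0.2314] rot [ 1.7982e+02 -4.0000e-02  9.0100e+00] F [-0.38 -3.77  6.17] t 19.85 -> tool d [-0.4  7.6 -0. ] roll 0.0
```

Request:
{"method": "step_arm", "body": {"steps": [0, 0, -1.5, 0.3, 0, 0, 0, -1.5, 0.3, 0, 0, 0, -1.5, 0, 0, 0, 0, -1.5, 0, 0]}}

```text
time_s: 20.35
tool_pos: [0.5411, 0.0504, 0.2307]
tool_rot: [179.8, -0.1, 9.0]
force: [-0.2, -3.5, 5.4]
grip_width: 0.0004
grasp_force: 2.5
```

```bash
python3 c.py
```

```text
line [252.6 216. ] [0.5732 0.0872 0.04  ]
spec [333.9  80.3] metal [0.6346 0.0598 0.073 ] carriage~ 0.0381 F [-0.6 -1.6  4.4]
tcp [0.541  0.0508 0.2307] rot [ 1.7987e+02 -7.0000e-02  9.0300e+00] F [-0.59 -1.61  4.4 ] t 20.4 -> tool d [-0.5 14.1 -0.7] roll 0.0
```

Request:
{"method": "step_arm", "body": {"steps": [0, 0, 0, -3, 0, 0, 0, 0, -4, 0, 0, 0, 11, 0, 0, 0, 0, 12, 0, 0, 0, 0, 0, 3, 0, 0, 0, 0, 1.6, 0, 0, 0, 0, 1, 0, 0, 0, 0, 0.6, 0, 0, 0, 0, 0, 0]}}

```text
time_s: 21.52
tool_pos: [0.5441, 0.0286, 0.2311]
tool_rot: [179.9, 0.0, 9.1]
force: [-1.5, -3.2, 6.3]
grip_width: 0.0003
grasp_force: 3.2
```

```bash
python3 c.py
```

```text
line [208.2 214.1] [0.5734 0.0873 0.04  ]
spec [272.5  80. ] metal [0.6345 0.0604 0.073 ] carriage~ 0.0387 F [-0.8 -4.4  7. ]
tcp [0.5441 0.0286 0.2312] rot [1.7992e+02 1.0000e-02 9.0700e+00] F [-0.79 -4.44  7.04] t 21.57 -> tool d [-0.1 -8.2 -0.2] roll 0.1
```

Request:
{"method": "step_arm", "body": {"steps": [0, 0, 0, 0.4, 0, 0, 0, -1.5, 0, 0, 0, 0, -1.5, 0, 0, 0, 0, -1.5, 0, 0, 0, 0, -1.5, 0, 0, 0, 0, -1.5, 0, 0, 0, 0, -1.5, 0, 0, 0, 0, -1.5, 0, 0, 0, 0, -1.5, 0, 0, 0, 0, -1.5, 0, 0]}}

```text
time_s: 22.82
tool_pos: [0.5421, 0.0412, 0.2311]
tool_rot: [179.8, 0.0, 9.0]
force: [-2.8, -5.3, 8.1]
grip_width: 0.0008
grasp_force: 4.2
```

```bash
python3 c.py
```

```text
line [233.5 214.4] [0.5732 0.0872 0.04  ]
spec [273.1  80.1] metal [0.632  0.0755 0.073 ] carriage~ 0.054 F [-1.3 -4.3  7.7]
tcp [0.5421 0.0415 0.2312] rot [1.7984e+02 1.0000e-02 9.0500e+00] F [-1.26 -4.29  7.75] t 22.88 -> tool d [-0.1  4.8 -0.2] roll 0.1
```

Request:
{"method": "step_arm", "body": {"steps": [0, 0, -1.5, 0, 0, 0, 0, -1.5, 0.3, 0, 0, 0, -1.5, 0, 0, 0, 0, -1.5, 0, 0, 0, 0, -1, 0, 0]}}

```text
time_s: 23.5
tool_pos: [0.5412, 0.0489, 0.2308]
tool_rot: [179.9, -0.1, 9.1]
force: [-0.3, -2.9, 7.8]
grip_width: 0.0003
grasp_force: 2.9
```

```bash
python3 c.py
```

```text
line [250.  215.5] [0.5732 0.0872 0.04  ]
spec [279.4  85.9] metal [0.6299 0.0826 0.073 ] carriage~ 0.0614 F [-0.4 -2.5  7.5]
tcp [0.5412 0.049  0.2308] rot [ 1.7991e+02 -5.0000e-02  9.0800e+00] F [-0.38 -2.49  7.49] t 23.55 -> tool d [-0.4 12.4 -0.6] roll 0.1
```

Request:
{"method": "step_arm", "body": {"steps": [0, 0, 0, -3, 0, 0, 0, 0, -4, 0, 0, 0, 10, 0, 0, 0, 0, 10, 0, 0, 0, 0, 0, 0, 0]}}

```text
time_s: 24.18
tool_pos: [0.5441, 0.0277, 0.2366]
tool_rot: [180.0, 0.0, 8.9]
force: [0.7, 0.3, -0.1]
grip_width: 0.0005
grasp_force: 0.0
```

```bash
cat >> c.py <<'E'
def strip(d,name=None):
    a=np.radians(9.1);ex=np.array([np.cos(a),np.sin(a)]);ey=np.array([-np.sin(a),np.cos(a)])
    L=np.array([.5731,.0873]);g=cv2.cvtColor(d['image'],cv2.COLOR_RGB2GRAY)
    xs=np.arange(-20,40,.25);ys=np.arange(-75,25,.25)   # mm rel. red line
    P=np.array([[[*(L+ex*x/1e3+ey*y/1e3),.048] for y in ys] for x in xs]).reshape(-1,3)
    R=np.array(d['R']);uv=cv2.projectPoints(P,cv2.Rodrigues(R)[0],np.array(d['t']),np.array(d['camera_matrix']),np.array(d['distortion']))[0].reshape(len(xs),len(ys),2).astype(np.float32)
    T=cv2.remap(d['image'],uv[...,0],uv[...,1],cv2.INTER_LINEAR)
    if name: cv2.imwrite('pics/'+name,cv2.resize(T[:,:,::-1],None,fx=2,fy=2))
    return T,xs,ys
E
python3 - <<'E'
from c import *
d=car('w5.png');T,xs,ys=strip(d,'s5.png');totool([.5427,.0367,.2314],9)
E
```

```text
line [209.9 212. ] [0.5733 0.0872 0.04  ]
spec [225.   84.8] metal [0.6302 0.085  0.073 ] carriage~ 0.0637 F [ 0.1  0.8 -0.3]
tcp [0.544  0.0286 0.2366] rot [-1.7999e+02  3.0000e-02  8.9800e+00] F [ 0.11  0.76 -0.28] t 24.23 -> tool d [ 0.  -8.2  5.2] roll -0.0
```

View pics/s5.png

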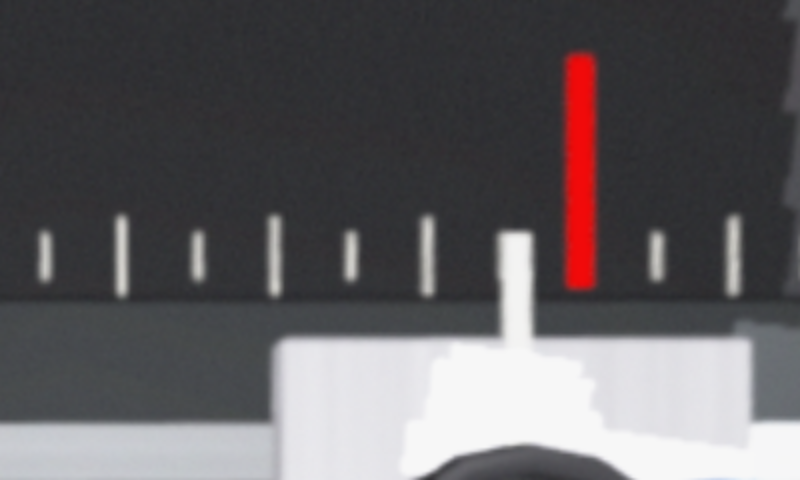

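The rectified strip (8 px/mm) shows the pointer at 516 px and the red line at 580 px. Allowing for the 8 mm height difference, the carriage is about 10.5 mm short of the line.

Request:
{"method": "step_arm", "body": {"steps": [0, 0, 0, 3, 0, 0, 0, 0, 1.4, 0, 0, 0, 0, 1, 0, 0, 0, 0, 0.5, 0, 0, 0, -1.5, 0, 0, 0, 0, -1.5, 0, 0, 0, 0, -1.5, 0, 0, 0, 0, -1.5, 0, 0, 0, 0, -1.5, 0, 0, 0, 0, 0, 0, 0]}}

```text
time_s: 25.48
tool_pos: [0.5431, 0.0352, 0.2317]
tool_rot: [179.8, -0.0, 9.0]
force: [-1.9, -4.3, 6.1]
grip_width: 0.0006
grasp_force: 3.2
```

```bash
cat >> c.py <<'E'
def plate(d):
    T,xs,ys=strip(d);g=cv2.cvtColor(T,cv2.COLOR_RGB2GRAY).astype(float)
    r=g[(xs>9.5)&(xs<14),:].min(0) if 0 else g[(xs>18.5)&(xs<21.5)].mean(0)
    t=g[(xs>11)&(xs<13.5)]; h=cv2.cvtColor(T,cv2.COLOR_RGB2HSV)[(xs>11)&(xs<13.5)]
    w=(g[(xs>18.5)&(xs<20.5)].mean(0)>150); i=np.nonzero(w)[0]
    print('pointer at neck y mm', ys[i].min() if len(i) else None, ys[i].max() if len(i) else None, 'mean', ys[i].mean() if len(i) else None)
    e=np.nonzero(g[(xs>24)&(xs<26)].mean(0)>150)[0];print('plate',ys[e].min(),ys[e].max(),'mid',(ys[e].min()+ys[e].max())/2)
E
python3 - <<'E'
from c import *
d=car();plate(d);totool([.5427,.0367,.2314],9)
E
```

```text
line [221.3 214.8] [0.5731 0.0872 0.04  ]
spec [236.6  89.3] metal [0.6279 0.0841 0.073 ] carriage~ 0.0632 F [-0.5 -4.5  6.4]
pointer at neck y mm -8.5 -5.0 mean -6.75
plate -36.75 22.5 mid -7.125
tcp [0.5432 0.0352 0.2318] rot [ 1.7981e+02 -1.0000e-02  9.0100e+00] F [-0.49 -4.55  6.38] t 25.52 -> tool d [-0.2 -1.6  0.4] roll 0.0
```

Request:
{"method": "step_arm", "body": {"steps": [0, 0, -1.2, 0.3, 0, 0, 0, -1.2, 0, 0, 0, 0, -1.2, 0, 0, 0, 0, 0, 0, 0]}}

```text
time_s: 26.02
tool_pos: [0.5426, 0.0388, 0.2316]
tool_rot: [179.8, -0.0, 9.0]
force: [-1.9, -4.4, 7.0]
grip_width: 0.0004
grasp_force: 3.6
```

Run:
```python
from c import *
d=car();plate(d);totool([.5427,.0367,.2314],9)
```

```text
line [229.1 222.1] [0.5696 0.0866 0.04  ]
spec [239.  102.4] metal [0.6243 0.084  0.073 ] carriage~ 0.0636 F [-1.3 -4.4  7. ]
pointer at neck y mm -3.25 0.25 mean -1.5
plate -31.5 24.75 mid -3.375
tcp [0.5426 0.0388 0.2316] rot [ 1.7981e+02 -1.0000e-02  9.0100e+00] F [-1.31 -4.42  6.96] t 26.07 -> tool d [-0.2  2.   0.2] roll 0.0
```

Request:
{"method": "step_arm", "body": {"steps": [0, 0, -0.8, 0, 0, 0, 0, 0, -3, 0, 0, 0, 0, -10, 0, 0, 0, 0, -20, 0, 0, 0, -16, 0, 0, 0, 0, -17, 0, 0, 0, 0, -16, 0, 0, 0, 0, 0, 0, 0, 0, 0, 0, 0, 0]}}

```text
time_s: 27.2
tool_pos: [0.5343, 0.0894, 0.2634]
tool_rot: [180.0, 0.0, 9.1]
force: [0.6, -0.3, -0.8]
grip_width: 0.0006
grasp_force: 0.0
```

Run:
```python
from c import *
d=car();plate(d);strip(d,'s6.png');totool([.5427,.0367,.2314],9);print('cam',-np.array(d['R']).T@np.array(d['t']))
```

```text
line [332.5 210.5] [0.569  0.0863 0.04  ]
pointer at neck y mm -1.5 2.0 mean 0.25
plate -29.25 24.75 mid -2.25
tcp [0.5344 0.089  0.2634] rot [1.7997e+02 3.0000e-02 9.0300e+00] F [ 0.2  -0.83 -0.04] t 27.25 -> tool d [-0.  52.9 32. ] roll 0.0
cam [0.60395385 0.10056054 0.24308837]
```

View pics/s6.png

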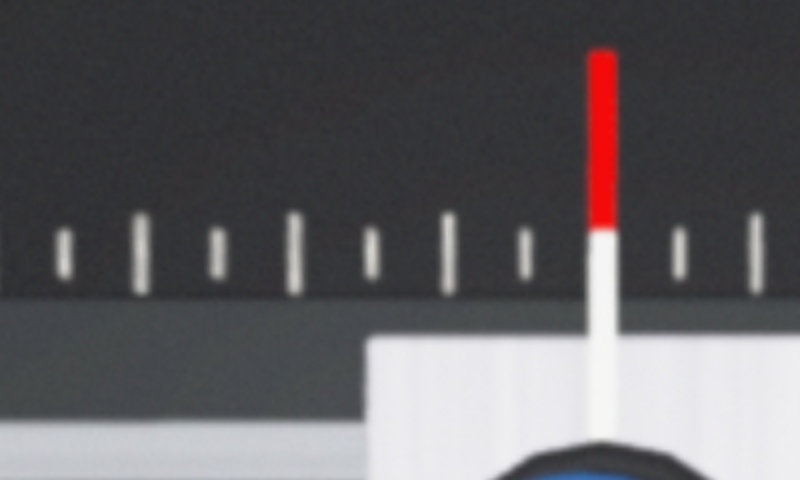

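The camera is almost square above the line. The pointer (603 px) and red line (602 px) coincide to within about 0.4 mm, and the robot is clear of the stage.

Request:
{"method": "step_arm", "body": {"steps": [0, 0, 0, -30, 0, 0, 0, 0, -40, 0, 0, 0, 0, 0, 0]}}

```text
time_s: 27.62
tool_pos: [0.5357, 0.0893, 0.3368]
tool_rot: [179.9, -0.3, 9.0]
force: [-0.1, 0.1, -0.9]
grip_width: 0.0008
grasp_force: 0.0
```

```bash
python3 -c "
from cell import env
print(env.sign_off())"
```

```text
the job is handed in; nothing more can be done
None
```

I handed the job in at 27.6 s; the sign-off returned no verdict. The red specimen stands in the nest and the pointer is on the red line to about 0.4 mm; the first wheel try probably pressed the gripper on the viewing head (readings up to about 14.6 N, limit 16 N).

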